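# Set and lock the mitre jig

### The arm

A 7-joint arm with a two-finger parallel gripper is mounted at the origin on a cart in front of the work surface, level with it; the furniture and walls round the work are solid. World frame = base frame: x ahead of the robot, y to its left, z up, the work surface at z = 0. Lengths are in m, angles in rad, forces in N, time in s.
With the tool pointing down it reaches from about 0.4 to 0.85 m from the base axis. Payload 10.4 kg.
Tool frame: the origin (TCP) lies at the very end of the fingers, on their centre line; the grasp point (between the pads) lies 19 mm behind it; z points along the fingers, y is the direction in which the jaws open and shut (so a half turn about z gives the same grasp; the last joint's range is limited). The gripper opens to 87 mm and grips with 3 to 60 N. Pads are 19 mm wide; open, the fingers measure 117 mm over their backs; the gripper's body (75 mm by 190 mm) begins 51 mm behind the grasp point.
Start: joints at [1.291, 0.332, -0.065, 1.46, 0.022, 1.35, -0.088], TCP at [0.159, -0.605, 0.223] pointing down, gripper open.
Joint ranges: [-2.6, 2.6], [-0.5, 2.12], [-1.47, 1.34], [0.16, 2.42], [-1.27, 4.41], [0.06, 2.06], [-2.6, 2.6]. Speed limits (rad/s): [2.22, 2.22, 2.79, 2.79, 3.14, 3.14, 3.14].

### API

Orientations are given as a unit quaternion [x, y, z, w].
In Python, from bench import read_state, camera, close_job gives the robot as it stands.
- The arm moves only by the shell command python3 -m inch 'ROWS' [OPENING] [FORCE]. ROWS is JSON, a list of rows, each a list of 6 numbers: the shift along the tool's x, y, z as a fraction of full scale, then the turn, a rotation vector about the tool's x, y, z as a fraction of full scale. In form: [[tx, ty, tz, ax, ay, az], ...]. A call has 1 to 5 rows; each row shifts and turns the commanded pose from where the row before left it, along the tool's axes as they then stand; what a row does not reach is not made up. Full scale, the value 1, is 0.04 m for a shift and 120 degrees for a turn. A row lasts 1/8 s, in which the tool goes at most 62.5 mm and 10.7 degrees, less where a joint would pass 70% of its speed; a pose out of reach is approached as far as the arm can. A call with a number of a shift or a turn outside -1 to 1 is refused whole. A call with a gripper value outside its range is refused whole. OPENING is the opening, from -1 (shut) to 1 (fully open), so that 0 is half open, set as the call begins (- or left out, the last holds). The fingers move at their own pace and stop on an object; FORCE is the grip in N (left out, the last holds). Time passes only in rows, so rows that do not move let the fingers close. It gives the time, the measured TCP pose, the force and the opening at its end, in the units of the state.
- read_state(): the state, without advancing time (a new reading comes with each control period).
- camera(name): name is "scene" or "side" or "wrist"; returns a dict with "img" (480x640x3 uint8, red, green, blue), "depth" (480x640 float32, m along the optical axis (not along the pixel's ray), 0 where there is no reading), "fx", "fy", "cx", "cy" (pixels), "position" and "orientation" of the camera in the world; the wrist camera has in their place "tool_from_camera" (4x4, takes a point from camera to tool coordinates, whose origin is the TCP and whose axes are the flange's). Camera axes: x right, y down, z forward; pixel columns grow to the right and rows downward; lengths in m; the calibration is good to about 2 mm. A picture is of the moment at which its call begins: read the wrist's pose just before it.
- close_job(): hands the job in, once; it reports no verdict.
The state is a dict: "time": time; "joint_positions": joint angles; "joint_vel": joint speeds; "joint_torque": joint torques, N m; "ee_pos": TCP position; "eef_rot": TCP orientation; "ft_force": force on the tool from outside, world axes, zero at the start; "torque": the same for the moment, N m; "width": finger opening in m.
Only numpy, scipy, OpenCV 4.12 (cv2) and the standard library are available. Lean on these libraries where they do the work, as an engineer would, in place of code of your own. Each camera call takes 0.05 s, during which the arm holds its last target.

### The job

Set the mitre jig: push the flat metal fence arm round with a fingertip until its pointed end points straight at the pointer of the index clip on the scale, and only then push the black locking lever on the pivot round, anticlockwise seen from above, fully against the stop post at the other end of its swing. Just push, lightly: do not pinch or force the arm or the lever, do not shift the index clip, leave the fence arm set, and leave the tools and materials round the jig where they are.

Things in the scene. Friction and masses are not known exactly. Their poses are not given: they have to be found in the camera images.
- jig: The jig's plywood baseboard, fixed to the table, 345 x 310 mm, 18 mm thick. Origin on the table under the pivot, x along the middle of the scale, y to its left, z up. It reaches 110 mm from the pivot to -x, 235 mm to +x, 155 mm to each side. A steel scale arc 3 mm thick lies on it, 152 to 204 mm from the pivot.
- pivot (a point): The pivot axis at the top face of the baseboard (18 mm above the table), axes as the jig's. Fence arm, index clip and lever all turn about this vertical axis. The black lever hub on the axis is 36 mm across and tops out 60 mm above the board.
- fence_arm (a joint): Angle of the fence arm (rad) in the pivot frame: 0 along x, growing anticlockwise seen from above, limits -0.75 to 0.75. It starts on the right (-0.68 to -0.40) and stays where it is left; about 2.5 N turns it, pushing 120 mm from the pivot.
- fence_tip (a point): Pointed end of the fence arm, a straight aluminium bar 24 mm wide whose middle line runs through the pivot; its sides are straight from 24 to 155 mm from the pivot, its tip is 172 mm from it. The bar stands from 6 to 28 mm above the board; this point is half-way up. x points outward along the bar.
- index_clip (a joint): Angle of the index clip (rad), measured like that of the fence arm, which must be brought to this value. Different every time (0 to 0.6), clamped; not to be moved.
- clip_tip (a point): Tip of the index clip's pointer, 188 mm from the pivot and pointing at it, 14 mm above the board. The clip is a dark steel block 30 mm wide, 26 mm high (37 mm with its screw), its body 201 to 221 mm from the pivot. x points outward from the pivot.
- lock_lever (a joint): Turn of the black locking lever (rad): at 0 it points 130 degrees (2.269 rad) anticlockwise from x of the pivot frame, to the left and back toward the robot; it grows anticlockwise to 1.55 at its far stop, which is locked. It starts at 0 to 0.3, stays where it is left; about 2 N turns it, pushing 70 mm from the pivot.
- lever_end (a point): Centre of the ball (22 mm across) at the lever's end, 88 mm from the pivot, 46 mm above the board. The lever is a level round bar 14 mm thick at that height, free below. Two steel stop posts 10 mm thick, 53 mm tall, stand 50 mm from the pivot, 0.24 rad beyond either end of its swing.
- wood_block_long: Bystander: plain wooden batten with two small holes, 42x180x22 mm, lying left of the jig; origin at the centre of its underside. Loose; leave it alone.
- sanding_block: Bystander: brown sanding block, 40x70x26 mm, left of the jig; origin at the centre of its underside. Loose; leave it alone.
- pliers: Bystander: pliers, 68x170x14 mm, lying right of the jig; origin at the centre of its underside. Loose; leave it alone.
- hex_bolt_1: Bystander: steel bolt standing on its head, 54 mm tall, 21 mm wide, right of the jig near the robot; origin at the centre of its underside. Loose; leave it alone.
- hex_bolt_2: Bystander: steel bolt standing on its head, 54 mm tall, 21 mm wide, behind the jig; origin at the centre of its underside. Loose; leave it alone.

How it is judged:
On the way, in this order (a step that is already met when the one before it is completed fails the run):
1. the fence arm points at the index clip and rests, the lever not yet pushed over (angle between the x axis of fence_tip and the x axis of clip_tip, either way round below 0.05 rad and value of joint lock_lever below 0.7 rad and velocity of joint fence_arm between -0.1 and 0.1 rad/s), for 0.2 s.
2. the locking lever is at its far stop (value of joint lock_lever above 1.42 rad), for 0.2 s.
At the end, for the whole second after the job is handed in: The fence arm is within 0.05 rad (about 9 mm at its tip) of the index clip's angle, the locking lever is within 0.13 rad of its far stop (joint above 1.42), the index clip has not moved 5 mm (angle between the x axis of fence_tip and the x axis of clip_tip, either way round below 0.05 rad and value of joint lock_lever above 1.42 rad and distance of clip_tip from where it was at the start of the episode below 0.005 m); the robot touches nothing.
It fails at once if the lever is pushed over before the fence arm is set (value of joint lock_lever above 0.7 rad and angle between the x axis of fence_tip and the x axis of clip_tip, either way round above 0.08 rad).
It fails at once if the index clip is shifted 5 mm (distance of clip_tip from where it was at the start of the episode above 0.005 m).
It fails at once if the fence arm is squeezed or forced (over 40 N) (contact force between the fingers and fence_arm above 40 N).
It fails at once if the lever is squeezed or forced (over 40 N) (contact force between the fingers and lock_lever above 40 N).
It fails at once if one of the tools and materials round the jig is moved 20 mm or lifted (distance of any of wood_block_long, sanding_block, pliers, hex_bolt_1, hex_bolt_2 from where it was at the start of the episode above 0.02 m).
It also fails if it takes over 51 s, if anything falls off the work surface, if the arm or the gripper's body presses on something with over 40 N, if the wrist force passes 120 N, or if a joint passes its speed limit or range.

## Working session

There is one attempt and no reset: what is moved stays moved. The work goes in short steps, Python scripts to look and compute and a shell command to move; the robot and the scene stay as the last step left them, time stands still between calls to the robot, and variables do not carry over. Pictures are saved under pics/ and viewed, and the job is handed in when it is done.

```bash
mkdir -p pics; ls
python3 - <<'E'
from bench import *
import cv2,numpy as np
s=read_state();print(s)
for n in ("scene","side","wrist"):
    c=camera(n);cv2.imwrite(f"pics/{n}0.png",c["img"][:,:,::-1]);np.savez(f"{n}0.npz",**c)
    print(n,{k:v for k,v in c.items() if k not in("img","depth")})
E
```

```text
pics
{'time': 0.0, 'joint_positions': array([ 1.29140504,  0.33286149, -0.06471447,  1.46096425,  0.02160444,
        1.34986908, -0.08852681]), 'joint_vel': array([ 0.0012699 , -0.00059214,  0.00052683,  0.00071254,  0.00138783,
       -0.00161984, -0.00067921]), 'joint_torque': array([-9.59768840e-05, -6.23255539e+01,  2.45708681e-02, -3.89898849e+01,
       -6.14446308e-02,  3.97674751e-02,  1.61381568e-04]), 'ee_pos': array([ 0.15863934, -0.60413061,  0.2217495 ]), 'eef_rot': array([ 9.91767755e-01,  1.28047744e-01, -1.22104489e-04, -6.92500847e-04]), 'ft_force': array([ 1.25543059, -0.68065773,  0.46651238]), 'torque': array([-0.00187778,  0.01485381,  0.02619384]), 'width': 0.08746601835444763}
scene {'fx': 436.7413664504888, 'fy': 436.7413664504888, 'cx': 315.35005627153834, 'cy': 237.43059630778967, 'position': array([-0.01791148, -0.24634609,  0.52285475]), 'orientation': array([ 0.75813423, -0.43646875,  0.23257352, -0.42501421])}
side {'fx': 534.3904177952649, 'fy': 534.3904177952649, 'cx': 320.9994581576062, 'cy': 247.41588035537805, 'position': array([ 0.68539257, -0.76508911,  0.65036168]), 'orientation': array([ 0.87589835,  0.03660666, -0.02384976, -0.4805135 ])}
wrist {'fx': 379.8664521588715, 'fy': 379.8664521588715, 'cx': 313.3690467164967, 'cy': 235.60502861621316, 'tool_from_camera': array([[ 1.20220020e-05, -9.65203776e-01, -2.61498894e-01,
         7.09484634e-02],
       [ 9.99999968e-01,  7.76598077e-05, -2.40672292e-04,
         1.40419544e-03],
       [ 2.52605758e-04, -2.61498882e-01,  9.65203746e-01,
        -1.63229328e-01],
       [ 0.00000000e+00,  0.00000000e+00,  0.00000000e+00,
         1.00000000e+00]])}
```

View pics/scene0.png

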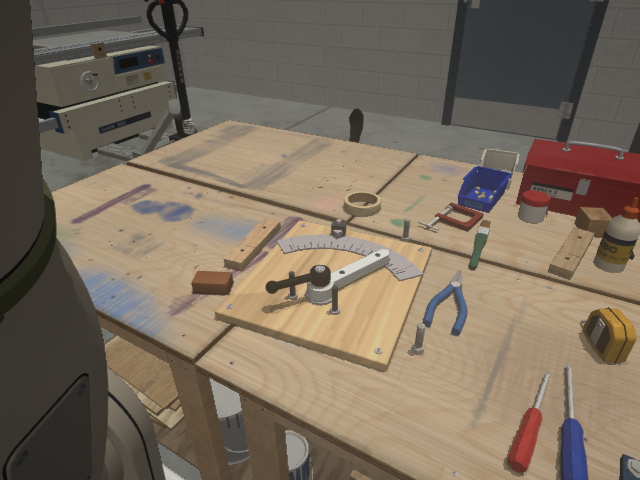

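View pics/side0.png

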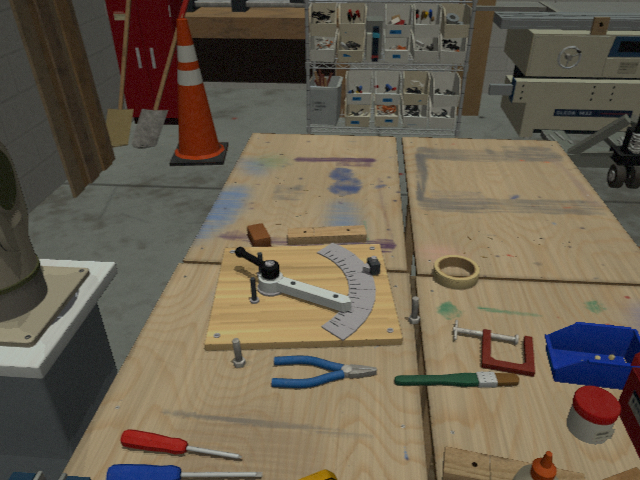

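The scene view shows the board with corners near (217,317), (388,365), (431,243) and (300,221). The arm tip is near (389,255), the clip (339,229), the lever ball (271,287) and the hub (319,275). I'll zoom in.

Run:
```python
import cv2
a=cv2.imread("pics/scene0.png")[205:375,205:445];cv2.imwrite("pics/sc_z.png",cv2.resize(a,None,fx=3.3,fy=3.3,interpolation=cv2.INTER_CUBIC))
a=cv2.imread("pics/side0.png")[220:370,200:430];cv2.imwrite("pics/si_z.png",cv2.resize(a,None,fx=3.3,fy=3.3,interpolation=cv2.INTER_CUBIC))
```

```text
(no output)
```

View pics/sc_z.png

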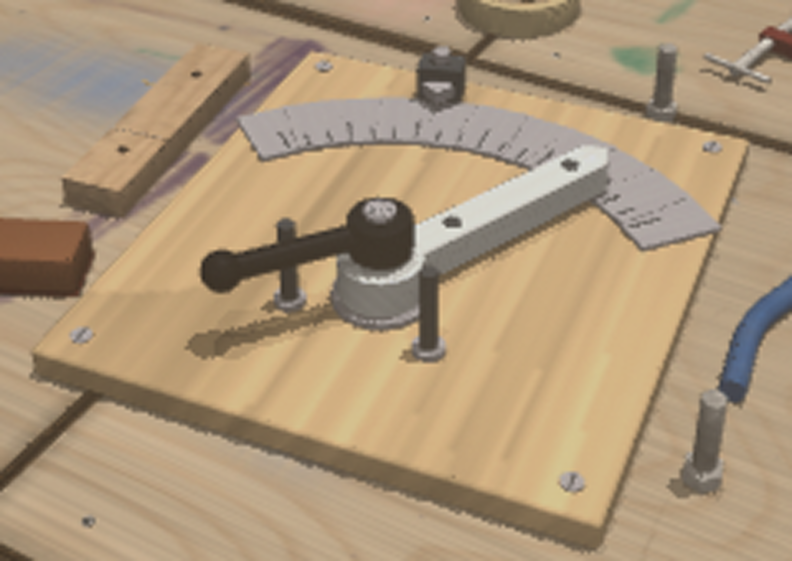

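View pics/si_z.png

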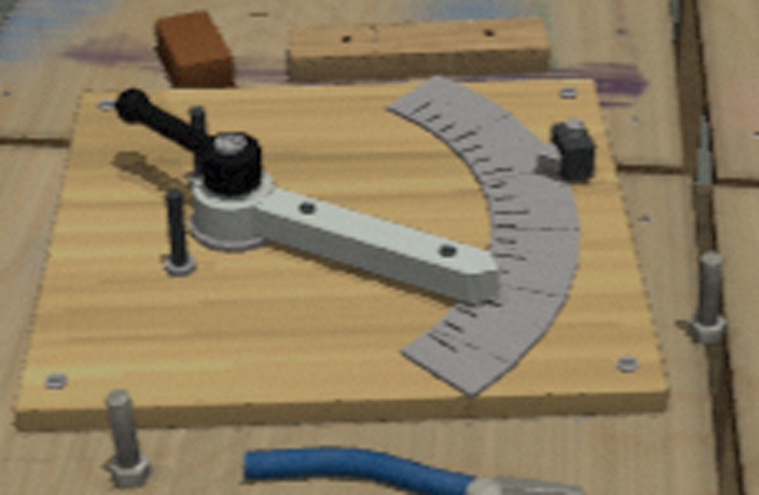

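```bash
cat > h.py <<'E'
import numpy as np,cv2
from scipy.spatial.transform import Rotation as R
def ray(c,uv,z):
    d=R.from_quat(c["orientation"]).apply([(uv[0]-c["cx"])/c["fx"],(uv[1]-c["cy"])/c["fy"],1]);p=c["position"]
    return p+d*(z-p[2])/d[2]
def zz(p,o): return ((p[0]+.5)/3.3-.5+o[0],(p[1]+.5)/3.3-.5+o[1])
E
python3 - <<'E'
from h import *
np.set_printoptions(precision=4,suppress=True)
S=np.load("scene0.npz");D=np.load("side0.npz")
sc=lambda p,z:ray(S,zz(p,(205,205)),z); sd=lambda p,z:ray(D,zz(p,(200,220)),z)
# jig BL, BR, FR, FL
loc=np.array([[-.11,.155],[-.11,-.155],[.235,-.155],[.235,.155]])
A=np.array([sc(p,.018)[:2] for p in [(33,355),(602,528),(748,145),(308,52)]])
B=np.array([sd(p,.018)[:2] for p in [(80,92),(18,412),(665,393),(592,82)]])
def fit(L,W):
    l=L-L.mean(0);w=W-W.mean(0);th=np.arctan2((l[:,0]*w[:,1]-l[:,1]*w[:,0]).sum(),(l*w).sum())
    M=np.array([[np.cos(th),-np.sin(th)],[np.sin(th),np.cos(th)]]);t=W.mean(0)-M@L.mean(0);return th,t,W-(L@M.T+t)
for X in(A,B):print(fit(loc,X))
th,t,_=fit(np.vstack([loc,loc]),np.vstack([A,B]));print("jig",th,t)
M=np.array([[np.cos(th),-np.sin(th)],[np.sin(th),np.cos(th)]])
def pol(w):
    q=M.T@(w[:2]-t);return np.hypot(*q),np.arctan2(q[1],q[0])
print("hubtop",[pol(sc((380,210),.078)),pol(sd((232,143),.078))])
print("ball",[pol(sc((221,270),.064)),pol(sd((132,105),.064))])
print("tip top edge",[pol(sc((608,152),.046)),pol(sd((497,265),.046))], )
print("hole1",[pol(sc((453,222),.046)),pol(sd((307,208),.046))])
print("hole2",[pol(sc((570,164),.046)),pol(sd((448,251),.046))])
print("screw",[pol(sc((442,52),.055)),pol(sd((574,126),.055))])
print("cliptip",[pol(sc((437,108),.03)),pol(sd((539,160),.032))])
print("post",[pol(sc((287,225),.071)),pol(sc((429,270),.071)),pol(sd((197,110),.071)),pol(sd((175,192),.071))])
print("bolt1",sc((712,395),.054),sd((119,397),.054))
E
```

```text
(np.float64(0.12575258391313626), array([0.5031, 0.0644]), array([[ 0.0034, -0.003 ],
       [ 0.0037,  0.0025],
       [-0.0056,  0.0008],
       [-0.0015, -0.0004]]))
(np.float64(0.12269582028586068), array([0.5094, 0.0656]), array([[-0.0002,  0.0011],
       [ 0.0041,  0.001 ],
       [-0.0025,  0.0003],
       [-0.0015, -0.0024]]))
jig 0.12421795592748468 [0.5062 0.065 ]
hubtop [(np.float64(0.0008492221729318666), np.float64(1.2556334763040051)), (np.float64(0.005426410258104631), np.float64(0.3595430395915593))]
ball [(np.float64(0.08753937917637893), np.float64(2.3329463172270053)), (np.float64(0.08984669464354243), np.float64(2.2980903995855306))]
tip top edge [(np.float64(0.16722013808154382), np.float64(-0.5241776316826384)), (np.float64(0.17152074569668693), np.float64(-0.471517392436777))]
hole1 [(np.float64(0.05102823081373324), np.float64(-0.47563268800703534)), (np.float64(0.05147475148473011), np.float64(-0.39653446016722893))]
hole2 [(np.float64(0.14097263857766884), np.float64(-0.4919993034505912)), (np.float64(0.14182951774585004), np.float64(-0.4688652486643252))]
screw [(np.float64(0.20938860508822946), np.float64(0.213884168517746)), (np.float64(0.2145505590431833), np.float64(0.20996150573961))]
cliptip [(np.float64(0.18044205515327652), np.float64(0.2057688256292215)), (np.float64(0.1937771428366359), np.float64(0.22132856238585388))]
post [(np.float64(0.04952478000477322), np.float64(2.021482008978439)), (np.float64(0.04747312049175725), np.float64(-2.213299655203247)), (np.float64(0.052144597173633435), np.float64(1.931692196461343)), (np.float64(0.043766561582867736), np.float64(-2.1982524230392486))]
bolt1 [ 0.4846 -0.1242  0.054 ] [ 0.4853 -0.1239  0.054 ]
```

```bash
python3 -m inch '[[0,0,0,0,0,0.074],[0,0,0,0,0,0.074],[0,0,0,0,0,0.074],[0,0,0,0,0,0.074]]' -1 5; python3 -m inch '[[0.25,-0.85,0,0,0,0],[0.25,-0.85,0,0,0,0],[0.25,-0.85,0,0,0,0],[0.25,-0.85,0,0,0,0],[0.25,-0.85,0,0,0,0]]'
```

```text
time: 0.65
ee_pos: [0.1587, -0.6043, 0.2222]
eef_rot: [0.983, -0.183, -0.0, -0.0]
ft_force: [-0.4, 0.5, 0.4]
width: 0.0548
time: 1.27
ee_pos: [0.2664, -0.4623, 0.2224]
eef_rot: [0.984, -0.181, -0.0, -0.0]
ft_force: [0.7, -0.6, 0.1]
width: 0.0056
```

```bash
cat > st.py <<'E'
from h import *
from bench import read_state
import sys
s=read_state();m=R.from_quat(s["eef_rot"]).as_matrix();psi=np.arctan2(m[1,0],m[0,0])
T=np.array([.507,.065]);p=s["ee_pos"];q=p[:2]-T
print("t %.2f"%s["time"],"pos",p.round(4),"psi %.3f"%psi,"zdir",m[:,2].round(3),"F",s["ft_force"].round(1),"w %.4f"%s["width"])
print("polar about pivot r %.4f ang %.3f"%(np.hypot(*q),np.arctan2(q[1],q[0])))
if len(sys.argv)>3:
    d=np.array([float(x) for x in sys.argv[1:4]])-p
    print("to go, tool frame in full-scale units",(m.T@d/.04).round(2))
E
python3 st.py .603 -.019 .15
```

```text
t 1.27 pos [ 0.2664 -0.4623  0.2224] psi -0.363 zdir [-0.  0. -1.] F [ 0.7 -0.6  0.1] w 0.0056
polar about pivot r 0.5795 ang -1.999
to go, tool frame in full-scale units [  3.93 -13.35   1.81]
```

```bash
python3 -m inch '[[0.28,-0.95,0,0,0,0],[0.28,-0.95,0,0,0,0],[0.28,-0.95,0,0,0,0],[0.28,-0.95,0,0,0,0],[0.28,-0.95,0,0,0,0]]'; python3 -m inch '[[0.28,-0.95,0,0,0,0],[0.28,-0.95,0,0,0,0],[0.28,-0.95,0,0,0,0],[0.28,-0.95,0,0,0,0],[0.28,-0.95,0,0,0,0]]'; python3 st.py .603 -.019 .15
```

```text
time: 1.9
ee_pos: [0.3863, -0.3045, 0.2225]
eef_rot: [0.984, -0.181, -0.0, 0.0]
ft_force: [0.8, 0.2, -0.6]
width: 0.0006
time: 2.52
ee_pos: [0.5061, -0.1469, 0.2224]
eef_rot: [0.984, -0.181, -0.0, 0.0]
ft_force: [0.2, -0.5, -0.2]
width: 0.0007
t 2.52 pos [ 0.5061 -0.1469  0.2224] psi -0.363 zdir [-0. -0. -1.] F [ 0.2 -0.5 -0.2] w 0.0007
polar about pivot r 0.2119 ang -1.575
to go, tool frame in full-scale units [ 1.13 -3.85  1.81]
```

```bash
python3 -m inch '[[0.27,-0.92,0,0,0,0],[0.27,-0.92,0,0,0,0],[0.27,-0.92,0,0,0,0],[0.27,-0.92,0,0,0,0],[0,0,0,0,0,0]]'; python3 st.py .603 -.019 .03
python3 - <<'E'
from bench import *
import cv2
for n in("wrist","side"):
    cv2.imwrite(f"pics/{n}1.png",camera(n)["img"][:,:,::-1])
E
```

```text
time: 3.15
ee_pos: [0.5989, -0.0221, 0.2219]
eef_rot: [0.984, -0.178, -0.0, -0.001]
ft_force: [0.3, 0.0, -0.7]
width: 0.0003
t 3.15 pos [ 0.5989 -0.0221  0.2219] psi -0.358 zdir [-0.001  0.002 -1.   ] F [ 0.3  0.  -0.7] w 0.0003
polar about pivot r 0.1266 ang -0.759
to go, tool frame in full-scale units [ 0.07 -0.1   4.8 ]
```

View pics/wrist1.png

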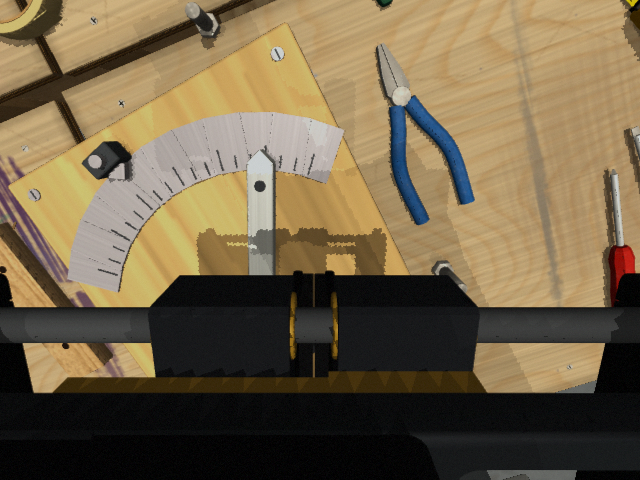

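View pics/side1.png

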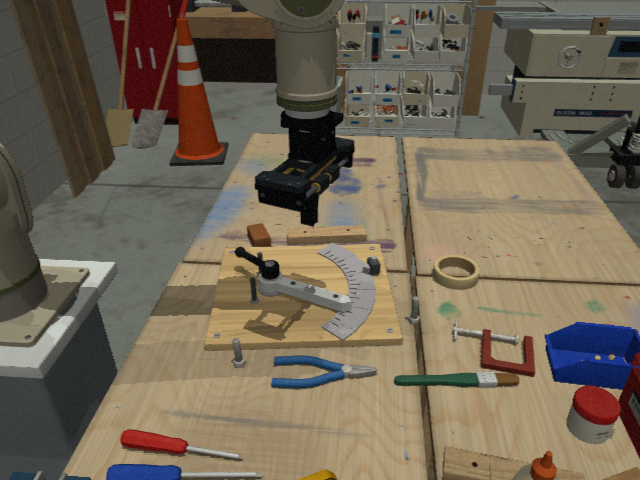

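The wrist view shows the bar vertical at column 261 with its tip at (260,152), and the clip pointer near (122,178). The shut fingers (295–336) are clear on the right. I'll measure from this view.

```bash
cat > wr.py <<'E'
from h import *
from bench import read_state,camera
def shot(name):
    s=read_state();c=camera("wrist");cv2.imwrite(name,c["img"][:,:,::-1])
    m=R.from_quat(s["eef_rot"]).as_matrix();T=c["tool_from_camera"]
    W=m@T[:3,:3];p=s["ee_pos"]+m@T[:3,3]
    c["position"]=p;c["orientation"]=R.from_matrix(W).as_quat();return c
E
python3 - <<'E'
from wr import *
np.set_printoptions(precision=4,suppress=True)
c=shot("pics/w2.png");np.savez("w2.npz",**{k:c[k] for k in("fx","fy","cx","cy","position","orientation","img","depth")})
a=c["img"][100:300,20:380];cv2.imwrite("pics/w2z.png",cv2.resize(a[:,:,::-1],None,fx=2.2,fy=2.2,interpolation=cv2.INTER_CUBIC))
E
```

```text
(no output)
```

View pics/w2z.png

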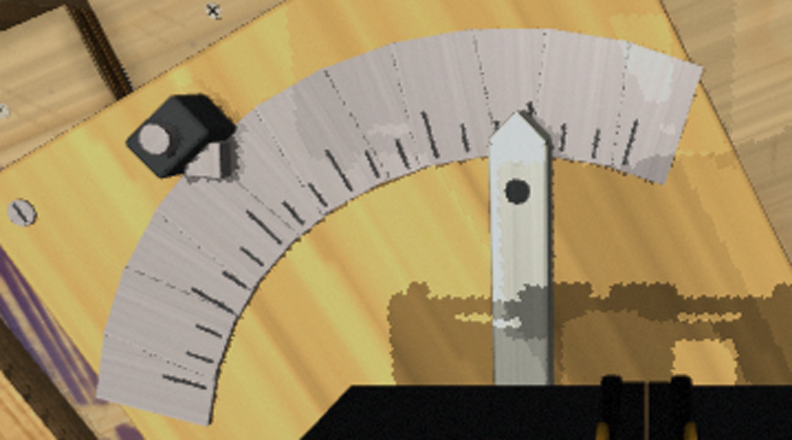

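Run:
```python
from h import *
from scipy.optimize import least_squares
np.set_printoptions(precision=4,suppress=True)
c=np.load("w2.npz")
f=lambda p,z:ray(c,((p[0]+.5)/2.2-.5+20,(p[1]+.5)/2.2-.5+100),z)[:2]
O=np.array([f(p,.021) for p in[(97,400),(125,267),(326,70),(393,43),(474,30),(547,28),(628,42),(703,67)]])
I=np.array([f(p,.021) for p in[(212,425),(240,310),(300,235),(400,172),(552,155),(660,183)]])
r=least_squares(lambda x:np.r_[np.hypot(*(O-x[:2]).T)-.204,np.hypot(*(I-x[:2]).T)-.152],[.507,.065]);t=r.x
print("pivot",t,r.fun)
for n,p,z in[("tip",(517,112),.046),("hole",(517,191),.046),("near",(524,380),.046),("screw",(155,139),.055),("scaleR",(703,67),.021),("scaleL",(97,400),.021)]:
    w=f(p,z);q=w-t;print(n,w,"r %.4f ang %.3f"%(np.hypot(*q),np.arctan2(q[1],q[0])))
```

```text
pivot [0.5105 0.0652] [ 0.0005  0.0006 -0.0012 -0.0001 -0.0006  0.0001 -0.0002  0.0001 -0.0009
  0.0004 -0.0001  0.001   0.0002  0.0003]
tip [0.6685 0.0006] r 0.1707 ang -0.388
hole [0.6397 0.013 ] r 0.1394 ang -0.384
near [0.5633 0.0422] r 0.0576 ang -0.410
screw [0.709 0.135] r 0.2104 ang 0.338
scaleR [ 0.6581 -0.0757] r 0.2041 ang -0.762
scaleL [0.6175 0.2395] r 0.2045 ang 1.020
```

```bash
sed -i 's/.507,.065/.510,.065/' st.py; python3 -m inch '[[0.1,0,0.95,0,0,0],[0.1,0,0.95,0,0,0],[0,0,0.95,0,0,0],[0,0,0.95,0,0,0],[0,0,0.93,0,0,0]]'; python3 -m inch '[[0,0,0,0,0,0],[0,0,0,0,0,0]]'; python3 st.py
```

```text
time: 3.92
ee_pos: [0.6053, -0.0303, 0.0324]
eef_rot: [0.983, -0.182, 0.0, 0.0]
ft_force: [1.0, -0.5, 0.2]
width: 0.0006
time: 4.18
ee_pos: [0.6065, -0.0292, 0.035]
eef_rot: [0.983, -0.181, 0.001, 0.0]
ft_force: [-0.5, -0.5, 0.8]
width: 0.0005
t 4.17 pos [ 0.6065 -0.0292  0.035 ] psi -0.364 zdir [ 0.002 -0.    -1.   ] F [-0.5 -0.5  0.8] w 0.0005
polar about pivot r 0.1348 ang -0.774
```

```bash
python3 -m inch '[[0,-0.2,0.05,0,0,0.012],[0,-0.2,0,0,0,0],[0,-0.1,0,0,0,0]]';python3 st.py; for i in 1; do python3 -m inch '[[0,-0.1,0,0,0,0]]'; python3 -m inch '[[0,-0.1,0,0,0,0]]';python3 -m inch '[[0,-0.1,0,0,0,0]]'; done; python3 st.py
```

```text
time: 4.55
ee_pos: [0.6136, -0.0087, 0.0319]
eef_rot: [0.981, -0.192, 0.0, -0.0]
ft_force: [0.4, 0.4, 0.5]
width: 0.0006
t 4.55 pos [ 0.6136 -0.0087  0.0319] psi -0.387 zdir [ 0.001  0.    -1.   ] F [0.4 0.4 0.5] w 0.0006
polar about pivot r 0.1272 ang -0.619
time: 4.68
ee_pos: [0.6148, -0.0058, 0.0315]
eef_rot: [0.981, -0.193, 0.0, 0.0]
ft_force: [0.1, -0.5, -0.3]
width: 0.0005
time: 4.8
ee_pos: [0.6162, -0.0023, 0.0313]
eef_rot: [0.981, -0.193, 0.0, 0.0]
ft_force: [0.7, -0.1, -0.9]
width: 0.0006
time: 4.92
ee_pos: [0.6177, 0.0012, 0.0313]
eef_rot: [0.981, -0.193, 0.0, 0.0]
ft_force: [-1.3, -2.1, 0.8]
width: 0.0007
t 4.92 pos [0.6177 0.0012 0.0313] psi -0.388 zdir [-0. -0. -1.] F [-1.3 -2.1  0.8] w 0.0007
polar about pivot r 0.1252 ang -0.535
```

```bash
python3 -m inch '[[0.02,-0.124,0,0,0,-0.019],[0.02,-0.124,0,0,0,-0.019],[0.02,-0.124,0,0,0,-0.019],[0.02,-0.124,0,0,0,-0.019],[0.02,-0.124,0,0,0,-0.019]]';python3 st.py;  python3 -m inch '[[0.02,-0.124,0,0,0,-0.019],[0.02,-0.124,0,0,0,-0.019],[0.02,-0.124,0,0,0,-0.019],[0.02,-0.124,0,0,0,-0.019],[0.02,-0.124,0,0,0,-0.019]]';python3 st.py
```

```text
time: 5.55
ee_pos: [0.6289, 0.0238, 0.0312]
eef_rot: [0.996, -0.093, -0.0, 0.0]
ft_force: [-2.5, -2.2, 0.2]
width: 0.0003
t 5.55 pos [0.6289 0.0238 0.0312] psi -0.187 zdir [-0. -0. -1.] F [-2.5 -2.2  0.2] w 0.0003
polar about pivot r 0.1259 ang -0.333
time: 6.18
ee_pos: [0.6357, 0.048, 0.0313]
eef_rot: [1.0, 0.006, 0.0, 0.0]
ft_force: [-1.3, -1.3, -1.4]
width: 0.0004
t 6.17 pos [0.6357 0.048  0.0313] psi 0.012 zdir [ 0. -0. -1.] F [-1.3 -1.3 -1.4] w 0.0004
polar about pivot r 0.1269 ang -0.134
```

```bash
python3 -m inch '[[0.015,-0.124,0,0,0,-0.019],[0.015,-0.124,0,0,0,-0.019],[0.015,-0.124,0,0,0,-0.019],[0.015,-0.124,0,0,0,-0.019],[0.015,-0.124,0,0,0,-0.019]]'; python3 -m inch '[[0.01,-0.124,0,0,0,-0.019],[0,0,0,0,0,0]]';python3 st.py
python3 - <<'E'
from wr import *
c=shot("pics/w3.png");np.savez("w3.npz",**{k:c[k] for k in("fx","fy","cx","cy","position","orientation","img","depth")})
for n in("scene","side"):
    d=camera(n);cv2.imwrite(f"pics/{n}3.png",d["img"][:,:,::-1]);np.savez(f"{n}3.npz",**d)
E
```

```text
time: 6.8
ee_pos: [0.6368, 0.073, 0.0316]
eef_rot: [0.994, 0.105, 0.0, 0.0]
ft_force: [2.3, -2.5, -0.8]
width: 0.0003
time: 7.05
ee_pos: [0.6357, 0.0787, 0.0315]
eef_rot: [0.992, 0.125, 0.0, -0.0]
ft_force: [0.1, -0.2, -0.1]
width: 0.0005
t 7.05 pos [0.6357 0.0787 0.0315] psi 0.250 zdir [ 0.     0.001 -1.   ] F [ 0.1 -0.2 -0.1] w 0.0005
polar about pivot r 0.1264 ang 0.108
```

View pics/w3.png

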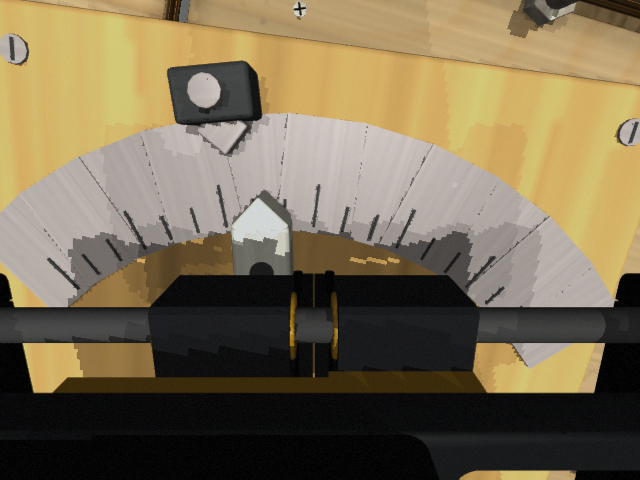

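View pics/side3.png

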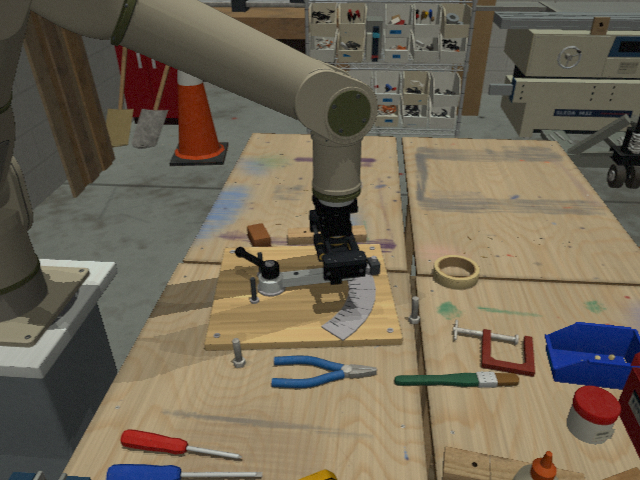

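The wrist view has the bar tip at (264,192), the hole at (261,268), the clip pointer tip at (228,154) and the screw at (204,90).

Run:
```python
from h import *
from scipy.optimize import least_squares
np.set_printoptions(precision=4,suppress=True)
c=np.load("w3.npz")
O=np.array([ray(c,p,.021)[:2] for p in[(80,157),(142,132),(288,113),(368,125),(433,144),(549,216)]])
r=least_squares(lambda x:np.hypot(*(O-x[:2]).T)-.204,[.507,.065]);t2=r.x
print(t2,r.fun)
for t in(np.array([.5105,.0652]),t2):
  for n,p,z in[("tip",(264,192),.046),("hole",(261,268),.046),("ptr",(228,154),.034),("screw",(204,90),.055)]:
    w=ray(c,p,z)[:2];q=w-t;print(n,w,"r %.4f ang %.3f"%(np.hypot(*q),np.arctan2(q[1],q[0])))
```

```text
[0.5104 0.0649] [ 0.0001  0.      0.0002 -0.0004  0.0001  0.0002]
tip [0.6781 0.1081] r 0.1730 ang 0.251
hole [0.6468 0.1025] r 0.1413 ang 0.267
ptr [0.6877 0.1271] r 0.1877 ang 0.336
screw [0.7092 0.135 ] r 0.2106 ang 0.338
tip [0.6781 0.1081] r 0.1732 ang 0.252
hole [0.6468 0.1025] r 0.1415 ang 0.269
ptr [0.6877 0.1271] r 0.1879 ang 0.337
screw [0.7092 0.135 ] r 0.2108 ang 0.339
```

```bash
python3 -m inch '[[0.01,-0.08,0,0,0,-0.012],[0.01,-0.08,0,0,0,-0.012],[0.01,-0.075,0,0,0,-0.012],[0,0,0,0,0,0],[0,0,0,0,0,0]]';python3 st.py
python3 - <<'E'
from wr import *
c=shot("pics/w4.png");np.savez("w4.npz",**{k:c[k] for k in("fx","fy","cx","cy","position","orientation","img","depth")})
E
```

```text
time: 7.82
ee_pos: [0.6343, 0.0874, 0.0314]
eef_rot: [0.987, 0.161, 0.0, -0.0]
ft_force: [-0.5, 0.1, -0.8]
width: 0.0006
t 7.83 pos [0.6343 0.0874 0.0314] psi 0.324 zdir [-0.  0. -1.] F [-0.5  0.1 -0.8] w 0.0006
polar about pivot r 0.1263 ang 0.178
```

View pics/w4.png

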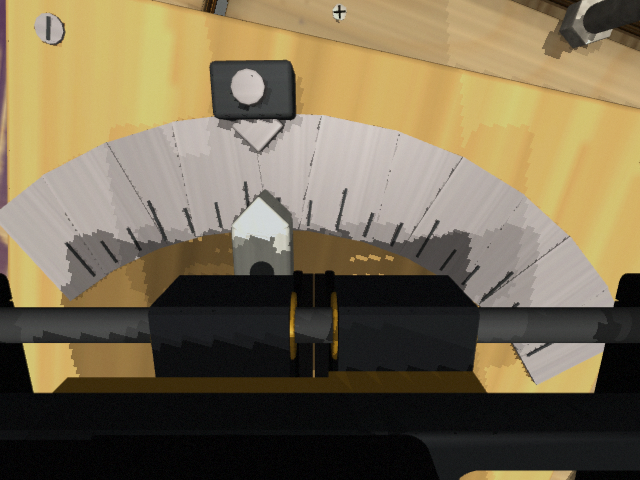

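Tip (264,192) and pointer (261,152) line up and both are at rest. I'll back off, lift and go to the lever.

```bash
python3 -m inch '[[0,0.25,0,0,0,0],[0,0.4,0,0,0,0],[0,0,-0.8,0,0,0],[0,0,-0.9,0,0,0],[0,0,-0.9,0,0,0]]'; python3 -m inch '[[0,0,0,0,0,0.082],[0,0,0,0,0,0.082],[0,0,0,0,0,0.082],[0,0,0,0,0,0.082],[0,0,0,0,0,0.082]]';python3 -m inch '[[0,0,0,0,0,0.08],[0,0,0,0,0,0]]'; python3 st.py .479 .14 .13
```

```text
time: 8.5
ee_pos: [0.643, 0.0607, 0.1364]
eef_rot: [0.987, 0.161, -0.0, 0.0]
ft_force: [0.8, 0.1, -0.6]
width: 0.0006
time: 9.12
ee_pos: [0.6431, 0.0608, 0.1354]
eef_rot: [0.964, -0.268, 0.0, 0.0]
ft_force: [-0.3, 0.1, -0.2]
width: 0.0006
time: 9.38
ee_pos: [0.643, 0.0611, 0.1354]
eef_rot: [0.939, -0.344, 0.0, 0.0]
ft_force: [-0.4, -0.1, -0.0]
width: 0.0004
t 9.38 pos [0.643  0.0611 0.1354] psi -0.702 zdir [ 0.    -0.001 -1.   ] F [-0.4 -0.1 -0. ] w 0.0004
polar about pivot r 0.1331 ang -0.029
to go, tool frame in full-scale units [-4.4   1.14  0.13]
```

```bash
python3 -m inch '[[-0.88,0.22,0,0,0,0],[-0.88,0.22,0,0,0,0],[-0.88,0.22,0,0,0,0],[-0.88,0.22,0,0,0,0],[-0.88,0.22,0,0,0,0]]'; python3 -m inch '[[0,0,0,0,0,0],[0,0,0,0,0,0]]'; python3 st.py .479 .14 .046
python3 - <<'E'
from wr import *
c=shot("pics/w5.png")
for n in("scene","side"):
    d=camera(n);cv2.imwrite(f"pics/{n}5.png",d["img"][:,:,::-1]);np.savez(f"{n}5.npz",**d)
a=np.hstack([cv2.resize(cv2.imread("pics/scene5.png")[180:380,190:450],(400,308)),cv2.resize(cv2.imread("pics/side5.png")[200:360,190:400],(400,308))]);cv2.imwrite("pics/m5.png",a)
E
```

```text
time: 10.0
ee_pos: [0.4999, 0.132, 0.1349]
eef_rot: [0.94, -0.342, 0.001, 0.003]
ft_force: [0.0, 0.3, -0.3]
width: 0.0005
time: 10.25
ee_pos: [0.5016, 0.1314, 0.1349]
eef_rot: [0.939, -0.343, 0.002, 0.004]
ft_force: [0.8, 0.2, 0.6]
width: 0.0005
t 10.25 pos [0.5016 0.1314 0.1349] psi -0.700 zdir [ 0.001 -0.008 -1.   ] F [0.8 0.2 0.6] w 0.0005
polar about pivot r 0.0669 ang 1.697
to go, tool frame in full-scale units [-0.58  0.19  2.22]
```

View pics/m5.png

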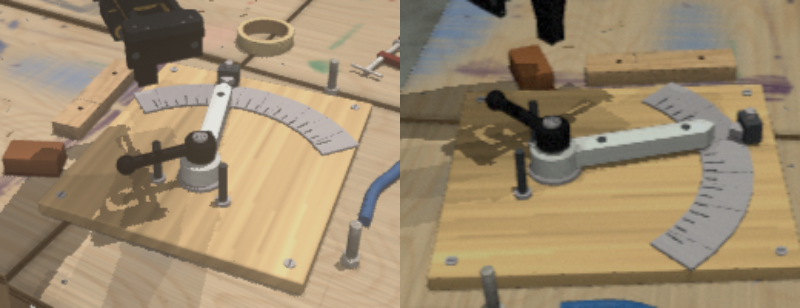

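View pics/w5.png

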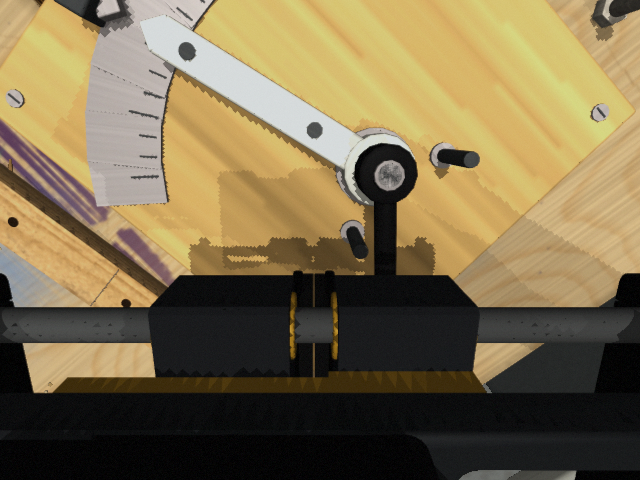

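Seen from the wrist, the arm points at the clip and the lever runs straight down the image at column 385, parallel to tool x. The post is at (355,240), and the fingers are on the correct (clockwise) side. I'll finish the approach.

```bash
python3 -m inch '[[-0.3,0.1,0,0,0,0],[-0.3,0.1,0,0,0,0],[0,0,0,0,0,0],[0,0,0,0,0,0]]'; python3 st.py .479 .14 .046
```

```text
time: 10.9
ee_pos: [0.478, 0.1406, 0.1347]
eef_rot: [0.939, -0.344, 0.002, 0.004]
ft_force: [0.4, -0.1, 0.3]
width: 0.0004
t 10.90 pos [0.478  0.1406 0.1347] psi -0.702 zdir [ 0.    -0.008 -1.   ] F [ 0.4 -0.1  0.3] w 0.0004
polar about pivot r 0.0821 ang 1.971
to go, tool frame in full-scale units [ 0.02 -0.02  2.22]
```

```bash
python3 -m inch '[[0,0,0.6,0,0,0],[0,0,0.5,0,0,0],[0,0,0,0,0,0]]'; python3 st.py .479 .14 .046;python3 -m inch '[[0,0,0.6,0,0,0],[0,0,0.5,0,0,0],[0,0,0,0,0,0]]'; python3 st.py .479 .14 .046
```

```text
time: 11.28
ee_pos: [0.4771, 0.1392, 0.0895]
eef_rot: [0.939, -0.344, 0.001, 0.005]
ft_force: [0.4, -0.8, 0.8]
width: 0.0007
t 11.28 pos [0.4771 0.1392 0.0895] psi -0.703 zdir [-0.002 -0.009 -1.   ] F [ 0.4 -0.8  0.8] w 0.0007
polar about pivot r 0.0812 ang 1.988
to go, tool frame in full-scale units [ 0.02 -0.06  1.09]
time: 11.65
ee_pos: [0.4772, 0.1396, 0.0464]
eef_rot: [0.939, -0.344, 0.001, 0.004]
ft_force: [-0.4, -0.0, -0.2]
width: 0.0001
t 11.65 pos [0.4772 0.1396 0.0464] psi -0.702 zdir [-0.001 -0.009 -1.   ] F [-0.4 -0.  -0.2] w 0.0001
polar about pivot r 0.0815 ang 1.984
to go, tool frame in full-scale units [ 0.03 -0.04  0.01]
```

```bash
python3 -m inch '[[0,0.12,0,0,0,0],[0,0.12,0,0,0,0],[0,0.12,0,0,0,0],[0,0.1,0,0,0,0]]'; python3 -m inch '[[0,0.08,0,0,0,0]]'; python3 -m inch '[[0,0.08,0,0,0,0]]'; python3 st.py
```

```text
time: 12.15
ee_pos: [0.4653, 0.1262, 0.047]
eef_rot: [0.939, -0.343, 0.001, 0.004]
ft_force: [-0.1, 0.4, 1.0]
width: 0.0004
time: 12.28
ee_pos: [0.4633, 0.1241, 0.047]
eef_rot: [0.939, -0.343, 0.002, 0.003]
ft_force: [0.8, 2.2, 0.7]
width: 0.0008
time: 12.4
ee_pos: [0.4614, 0.1219, 0.047]
eef_rot: [0.939, -0.343, 0.002, 0.003]
ft_force: [1.2, 2.1, -0.7]
width: 0.0006
t 12.40 pos [0.4614 0.1219 0.047 ] psi -0.701 zdir [ 0.001 -0.007 -1.   ] F [ 1.2  2.1 -0.7] w 0.0006
polar about pivot r 0.0748 ang 2.278
```

```bash
python3 -m inch '[[-0.02,0.11,0,0,0,-0.0287],[-0.02,0.11,0,0,0,-0.0287],[-0.02,0.11,0,0,0,-0.0287],[-0.02,0.11,0,0,0,-0.0287],[-0.02,0.11,0,0,0,-0.0287]]'; python3 st.py;  python3 -m inch '[[-0.02,0.11,0,0,0,-0.0287],[-0.02,0.11,0,0,0,-0.0287],[-0.02,0.11,0,0,0,-0.0287],[-0.02,0.11,0,0,0,-0.0287],[-0.02,0.11,0,0,0,-0.0287]]'; python3 st.py
```

```text
time: 13.02
ee_pos: [0.4466, 0.1053, 0.0472]
eef_rot: [0.98, -0.198, 0.002, 0.004]
ft_force: [3.4, 0.4, -0.8]
width: 0.0005
t 13.03 pos [0.4466 0.1053 0.0472] psi -0.398 zdir [ 0.002 -0.008 -1.   ] F [ 3.4  0.4 -0.8] w 0.0005
polar about pivot r 0.0752 ang 2.575
time: 13.65
ee_pos: [0.4366, 0.0856, 0.0474]
eef_rot: [0.999, -0.049, 0.001, 0.004]
ft_force: [2.1, 1.3, -0.2]
width: 0.0005
t 13.65 pos [0.4366 0.0856 0.0474] psi -0.098 zdir [ 0.001 -0.008 -1.   ] F [ 2.1  1.3 -0.2] w 0.0005
polar about pivot r 0.0762 ang 2.868
```

```bash
python3 -m inch '[[-0.01,0.11,0,0,0,-0.0287],[-0.01,0.11,0,0,0,-0.0287],[-0.01,0.11,0,0,0,-0.0287],[-0.01,0.11,0,0,0,-0.0287],[-0.01,0.11,0,0,0,-0.0287]]'; python3 st.py;  python3 -m inch '[[-0.01,0.11,0,0,0,-0.0287],[-0.01,0.11,0,0,0,-0.0287],[-0.01,0.11,0,0,0,-0.0287],[-0.01,0.11,0,0,0,-0.0287],[-0.01,0.11,0,0,0,-0.0287]]'; python3 st.py
```

```text
time: 14.28
ee_pos: [0.4344, 0.0636, 0.0473]
eef_rot: [0.995, 0.101, -0.0, 0.004]
ft_force: [-1.3, 1.7, 0.0]
width: 0.0007
t 14.28 pos [0.4344 0.0636 0.0473] psi 0.203 zdir [-0.    -0.008 -1.   ] F [-1.3  1.7  0. ] w 0.0007
polar about pivot r 0.0757 ang -3.123
time: 14.9
ee_pos: [0.4389, 0.042, 0.0472]
eef_rot: [0.968, 0.249, -0.002, 0.004]
ft_force: [-1.8, 0.7, 0.6]
width: -0.0001
t 14.90 pos [0.4389 0.042  0.0472] psi 0.503 zdir [-0.001 -0.008 -1.   ] F [-1.8  0.7  0.6] w -0.0001
polar about pivot r 0.0747 ang -2.829
```

```bash
python3 -m inch '[[-0.02,0.11,0,0,0,-0.0287],[-0.02,0.11,0,0,0,-0.0287],[-0.02,0.11,0,0,0,-0.0287]]'; python3 st.py;  python3 -m inch '[[-0.01,0.06,0,0,0,-0.015]]'; python3 -m inch '[[-0.01,0.06,0,0,0,-0.015]]';python3 st.py
```

```text
time: 15.28
ee_pos: [0.4441, 0.0297, 0.0473]
eef_rot: [0.942, 0.335, -0.002, 0.004]
ft_force: [-0.6, 1.5, -1.7]
width: 0.0004
t 15.28 pos [0.4441 0.0297 0.0473] psi 0.684 zdir [-0.001 -0.008 -1.   ] F [-0.6  1.5 -1.7] w 0.0004
polar about pivot r 0.0748 ang -2.650
time: 15.4
ee_pos: [0.4454, 0.0275, 0.0474]
eef_rot: [0.937, 0.35, -0.002, 0.004]
ft_force: [0.4, 2.2, -0.7]
width: 0.0003
time: 15.52
ee_pos: [0.4461, 0.0262, 0.0472]
eef_rot: [0.931, 0.364, -0.002, 0.003]
ft_force: [-6.0, 10.3, 0.5]
width: 0.0007
t 15.53 pos [0.4461 0.0262 0.0472] psi 0.746 zdir [-0.002 -0.007 -1.   ] F [-6.  10.3  0.5] w 0.0007
polar about pivot r 0.0748 ang -2.596
```

```bash
python3 -m inch '[[-0.01,0.05,0,0,0,-0.01]]'; python3 -m inch '[[0,0.05,0,0,0,-0.01]]';python3 st.py
```

```text
time: 15.65
ee_pos: [0.446, 0.0259, 0.047]
eef_rot: [0.927, 0.375, -0.003, 0.002]
ft_force: [-11.5, 14.7, 5.0]
width: 0.0003
time: 15.78
ee_pos: [0.446, 0.0257, 0.0468]
eef_rot: [0.923, 0.385, -0.004, 0.001]
ft_force: [-18.2, 19.9, 10.7]
width: 0.0006
t 15.78 pos [0.446  0.0257 0.0468] psi 0.790 zdir [-0.007 -0.004 -1.   ] F [-18.2  19.9  10.7] w 0.0006
polar about pivot r 0.0751 ang -2.591
```

At 29 N it is firmly against something, so I'm backing off to look.

```bash
python3 -m inch '[[0,-0.2,0,0,0,0],[0,-0.3,0,0,0,0],[-0.2,-0.4,0,0,0,0],[0,0,0,0,0,0]]'; python3 st.py; python3 -m inch '[[0,0,-0.8,0,0,0],[0,0,-0.9,0,0,0],[0,0,-0.9,0,0,0],[-0.6,0,-0.6,0,0,0],[-0.6,0,-0.5,0,0,0]]';python3 -m inch '[[-0.6,0,-0.5,0,0,0],[-0.4,0,-0.5,0,0,0],[0,0,0,0,0,0]]'
python3 - <<'E'
from wr import *
c=shot("pics/w6.png");np.savez("w6.npz",**{k:c[k] for k in("fx","fy","cx","cy","position","orientation","img","depth")})
for n in("scene","side"):
    d=camera(n);cv2.imwrite(f"pics/{n}6.png",d["img"][:,:,::-1]);np.savez(f"{n}6.npz",**d)
a=np.hstack([cv2.resize(cv2.imread("pics/scene6.png")[180:380,190:450],(400,308)),cv2.resize(cv2.imread("pics/side6.png")[200:360,190:400],(400,308))]);cv2.imwrite("pics/m6.png",a)
E
python3 st.py
```

```text
time: 16.27
ee_pos: [0.4175, 0.0423, 0.0474]
eef_rot: [0.924, 0.384, -0.002, 0.004]
ft_force: [1.1, 0.1, -0.4]
width: 0.0007
t 16.27 pos [0.4175 0.0423 0.0474] psi 0.787 zdir [-0.    -0.008 -1.   ] F [ 1.1  0.1 -0.4] w 0.0007
polar about pivot r 0.0953 ang -2.901
time: 16.9
ee_pos: [0.3847, 0.0086, 0.1969]
eef_rot: [0.924, 0.383, -0.001, 0.004]
ft_force: [0.2, 0.1, -0.3]
width: 0.0004
time: 17.27
ee_pos: [0.357, -0.0193, 0.2372]
eef_rot: [0.924, 0.382, 0.0, 0.004]
ft_force: [0.4, -0.0, -0.7]
width: -0.0001
t 17.43 pos [ 0.3563 -0.0185  0.2352] psi 0.787 zdir [-0.001 -0.008 -1.   ] F [-0.  -0.9 -0.4] w 0.0004
polar about pivot r 0.1749 ang -2.644
```

View pics/m6.png

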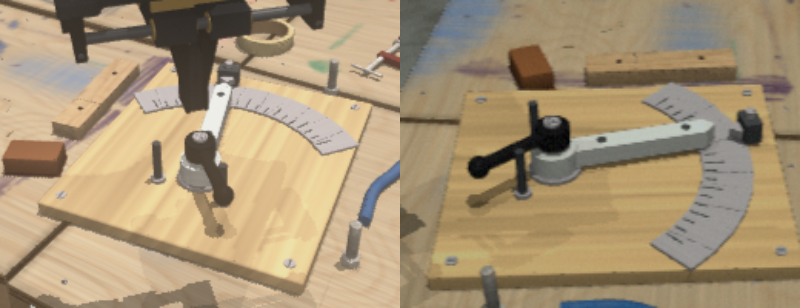

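View pics/w6.png

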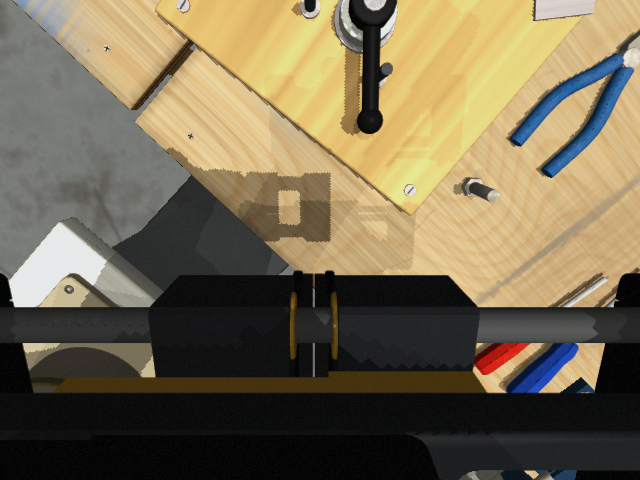

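The wrist view shows the lever against the far post (post top at (385,70), ball at (370,121)). I'll measure its angle and the fence.

Run:
```python
from h import *
np.set_printoptions(precision=4,suppress=True)
t=np.array([.5105,.0652]);yaw=.128
def P(n,c,p,z):
    q=ray(c,p,z)[:2]-t;a=np.arctan2(q[1],q[0]);print(n,"r %.4f world %.3f jig %.3f lever %.3f"%(np.hypot(*q),a,a-yaw,(a-yaw)%6.2832-2.269))
S=np.load("scene6.npz");D=np.load("side6.npz");W=np.load("w6.npz")
s=lambda x,y:(x*.65+190,y*200/308+180);d=lambda x,y:(x*210/400+190,y*160/308+200)
P("ball w",W,(370,121),.064);P("ball sc",S,s(223,196),.064);P("ball side",D,d(479-400,167),.064)
P("tip sc",S,s(221,86),.046);P("hole side",D,d(685-400,127),.046);P("tip side",D,d(712-400,130),.046)
P("screw sc",S,s(228,66),.055);P("screw side",D,d(747-400,113),.055)
```

```text
ball w r 0.0888 world -2.340 jig -2.468 lever 1.546
ball sc r 0.0909 world -2.380 jig -2.508 lever 1.506
ball side r 0.0855 world -2.369 jig -2.497 lever 1.517
tip sc r 0.1558 world 0.363 jig 0.235 lever -2.034
hole side r 0.1402 world 0.358 jig 0.230 lever -2.039
tip side r 0.1662 world 0.279 jig 0.151 lever -2.118
screw sc r 0.1948 world 0.340 jig 0.212 lever -2.057
screw side r 0.2067 world 0.329 jig 0.201 lever -2.068
```

Run:
```python
from wr import *
t=np.array([.5105,.0652])
def P(n,c,p,z):
    q=ray(c,p,z)[:2]-t;print(n,"r %.4f world %.3f"%(np.hypot(*q),np.arctan2(q[1],q[0])))
c=np.load("w4.npz")
for n,p,z in[("tip",(263,192),.046),("hole",(261,268),.046),("ptr",(261,152),.034),("screw",(248,87),.055)]:P(n,c,p,z)
D=np.load("side6.npz");a=D["img"][220:320,240:400];cv2.imwrite("pics/s6z.png",cv2.resize(a[:,:,::-1],None,fx=5,fy=5,interpolation=cv2.INTER_CUBIC))
```

```text
tip r 0.1728 world 0.324
hole r 0.1411 world 0.338
ptr r 0.1876 world 0.334
screw r 0.2105 world 0.337
```

View pics/s6z.png

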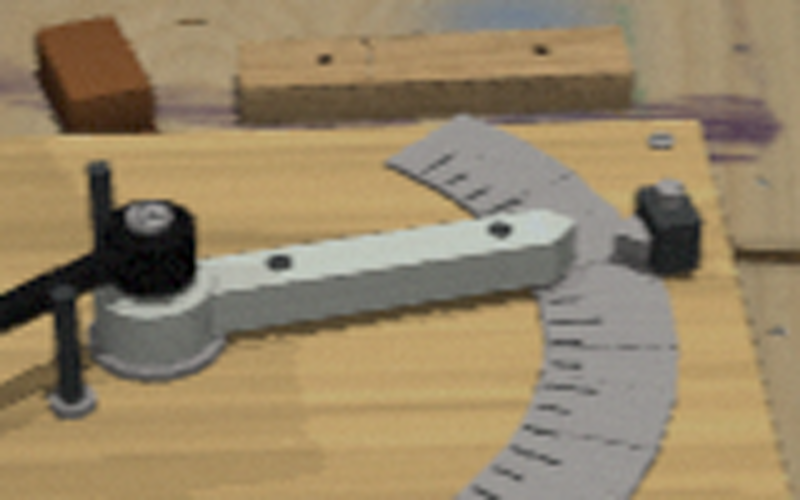

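The fence (0.324–0.338) agrees with the clip (0.334–0.337), and the side close-up shows the tip (575,225) pointing at the clip pointer (615,245). The lever is against its post and the robot is clear, so I'll hand it in.

```bash
python3 -c "
from bench import *
print(close_job())"; python3 st.py
```

```text
the job is handed in; nothing more can be done
None
the job is handed in; nothing more can be done
```

I set the jig and handed the job in at about 17.5 s of robot time; no verdict was reported. I pushed the fence arm round with the shut fingertips until it pointed at the clip. Then I backed off and pushed the lever anticlockwise onto its far stop.

**Fence arm:** my last wrist measurement put it at 0.324–0.338 rad in world axes, against 0.334–0.337 for the clip. That is inside the 0.05 rad limit. The final side close-up also shows the tip pointing at the clip's pointer.

**Lever:** it lies against the post. Three camera views gave 1.51–1.55 rad, with 1.42 needed.

**Forces:** the wrist force peaked at about 29 N when the lever met the stop. That is under the 40 N limit but more than a light push. Both sweeps up to that point read only about 2–4 N.

**Disagreements:** rougher readings of the bar from the final scene and side pictures scattered from 0.28 to 0.36 rad. I relied on the wrist view because its radii match the given dimensions.

**Clip and loose items:** I saw no shift in the final pictures, but I did not measure the loose items. The arm was clear of everything when I handed in.

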